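# Snap the vent cap onto the open air port of the carrying box

## Robot

A 7-joint arm with a two-finger parallel gripper is mounted at the origin on a cart in front of the work surface, level with it; the furniture and walls round the work are solid. World frame = base frame: x ahead of the robot, y to its left, z up, the work surface at z = 0. Lengths are in mm, angles in rad, forces in N, time in s.
With the tool pointing down it reaches from about 400 to 875 mm from the base axis. Payload 4.4 kg.
Tool frame: the origin (TCP) lies at the very end of the fingers, on their centre line; the grasp point (between the pads) lies 19 mm behind it; z points along the fingers, y is the line along which they close (so a half turn about z gives the same grasp; the last joint's range is limited). The gripper opens to 85 mm and grips with 20 to 120 N. Pads are 22 mm wide; open, the fingers measure 114 mm over their backs; the gripper's body (76 mm by 85 mm) begins 54 mm behind the grasp point. The pads swing forward as they close: fully open they stand 13 mm farther back than shut.
Start: joints at [-1.263, 0.628, 0.038, 1.517, -0.027, 0.996, -0.02], TCP at [237.329, 605.139, 231.313] pointing down, gripper open.
Joint ranges: [-3.06, 3.06], [-0.37, 2.12], [-1.25, 1.32], [0.18, 2.47], [-1.1, 4.24], [0.23, 1.98], [-2.94, 2.94]. Speed limits (rad/s): [2.57, 2.57, 3.14, 3.14, 3.14, 3.14, 3.14].

## Interface

Orientations are given as [roll, pitch, yaw] about the fixed x, y, z axes, in that order (R = Rz(yaw) Ry(pitch) Rx(roll)).
In Python, from cell import monitor, viewer, workorder gives the robot as it stands.
- The arm moves only by the tool arm_command, never from a script. Its argument "series" is one flat list of numbers, 5 for each row, row after row: the opening in per cent of the stroke, from 0 (shut) to 100 (fully open), then the shift along the tool's x, y, z in cm, then the turn about the tool's z in degrees. In form: [claw, x, y, z, roll, claw, x, y, z, roll, ...]. A call has exactly 5 rows; each row is the pose to reach, as a shift and turn from the pose commanded when the call began, along the tool's axes at that moment; what a row does not reach only later rows make up. A row lasts 1/12 s, in which the tool goes at most 41.7 mm and 7.16 degrees, less where a joint would pass 70% of its speed; a pose out of reach is approached as far as the arm can. A call with a gripper value outside its range is refused whole. The fingers move at their own pace and stop on an object; the grip force is fixed at half the most. Time passes only in rows, so rows that repeat a pose let the fingers close, or fill a call up. It gives the time, the measured TCP pose, the force, the opening and the grip force at its end, in the units of the state.
- monitor.read_state(): the state, without advancing time (a new reading comes with each control period).
- viewer.get_image(name): name is "scene" or "top" or "wrist"; returns (picture, depth): 400x640x3 uint8, red, green, blue; 400x640 float32, mm along the optical axis (not along the pixel's ray), 0 where there is no reading.
- viewer.camera_model(name): a dict with "mtx" (3x3 intrinsics, pixels), "dist_coeffs" ([k1, k2, p1, p2, k3] as OpenCV has them; the pictures are not rectified), "R" (3x3) and "t" (3): a world point X has camera coordinates R X + t. Camera axes: x right, y down, z forward; pixel columns grow to the right and rows downward; lengths in mm; the calibration is good to about 2 mm. A picture is of the moment at which its call begins: read the wrist's pose just before it. camera_model takes no time and is no camera call; for the wrist camera it gives the pose at the moment of the call.
- workorder.finish_job(): hands the job in; it is judged then, once.
The state is a dict: "clock": time; "qpos": joint angles; "qd": joint speeds; "tau": joint torques, N m; "eef_pos": TCP position; "tool_rot": TCP orientation; "force": force on the tool from outside, world axes, zero at the start; "torque": the same for the moment, N m; "width": finger opening in mm; "gripper_force": force on a finger pad.
Only numpy, scipy, OpenCV 4.12 (cv2) and the standard library are available. Lean on these libraries where they do the work, as an engineer would, in place of code of your own. Each camera call takes 0.05 s, during which the arm holds its last target. There are 200 camera calls.

## Task

The small carrying box for hatchlings has two air ports on its lid, one already closed with a vent cap and one open. Fetch the narrow vent cap that fits the open port (not the wide one), push it straight down over the port's stud until it snaps home, and keep pressing it down against the rubber seal: the program finishes while the robot is still holding the cap pressed fully down on the seal, without letting up. Leave the wide cap, the pot and the hygrometer where they are.

Things in the scene. Friction and masses are not known exactly. Their poses are not given: they have to be found in the camera images.
- cap_mid (a point): narrow vent cap, grey plastic, loose, upright on the table, open end down: round, 44 mm in diameter (45 over its fine ribs), 31 mm high, flat vented top, about 60 g. Point on its axis half-way up, 15.5 mm above the lower rim; z is its axis, up; yaw does not matter. Grip it across the skirt. Inside, a 4 mm high lip at the rim leaves an opening of 30.4 mm; above it the bore is 37 mm wide, 26 mm deep from the rim.
- port_base (a point): open air port, fixed on the box lid: white upright stud 28 mm in diameter and 28 mm high, its top 5 mm tapered to 20 mm, with a 54 mm flange, 3.5 mm thick, at its foot. The point is on the stud's axis at the lid's upper face; z is up along the stud. Which of the two ports is open changes.
- port_nubs (a point): middle of the ring of four sprung nubs that stand 3.5 mm out of the open port's stud, on its axis 15.5 mm above the lid. A cap lowered on the stud meets them when its centre is 35 mm above the lid; pushing on takes about 6 to 12 N, then it snaps past and for the next few mm is drawn down with about 10 to 15 N. Let go, it stays latched with its centre about 23 mm above the lid.
- port_seal (a point): springy black rubber seal ring round the foot of the open port's stud, 43 mm across; the point is on the axis at the height of its uncompressed top, 8 mm above the lid. It gives way 4 mm, about 1.5 N per mm. With 7 N or more on the snapped cap it is squeezed to its stop and the cap's centre is about 19.5 mm above the lid.
- shut_port_top (a point): the other air port, 90 mm from the open one, already closed by the same kind of 44 mm cap (fixed). The point is at the centre of the top of that cap, 38 mm above the lid.
- carry_box: green carrying box with a clear closed lid, fixed to the table, 146 x 197 x 74 mm; origin at the centre of its underside, y along its long side, z up. The lid's upper face is 71 mm above the table; the ports stand on its long middle line, 45 mm either side of the centre. A bottle crate, 330 mm tall with its bottles, stands at the back left corner of the table: keep clear of it.
- wide_cap_mid (a point): wide vent cap of another box, grey plastic, loose: 62 mm in diameter (63 mm over its ribs), 22 mm high; the point is at its centre half-way up. To be left alone.
- pot_mid (a point): white snap-lid pot, 62 mm across, 53 mm high, loose bystander; the point is at its centre half-way up
- hygrometer_mid (a point): white thermo-hygrometer puck, 40 x 58 x 15 mm, loose bystander; the point is at its centre half-way up
- cap: the narrow vent cap of cap_mid; origin at the centre of its lower rim, z its axis, up
Mind the look-alikes: they are no part of the job. What is shaped like the cap but turquoise or yellow is not meant.

How it is judged:
By the outcome, as a careful person would: the job done as asked, in the order asked, and still so for the second after the job is handed in, while the arm keeps its last pose, push and grip.
It also fails if it takes over 48 s, if anything falls off the work surface, if the arm or the gripper's body presses on something with over 40 N, if the wrist force passes 120 N, or if a joint passes its speed limit or range.

## Working session

There is one attempt and no reset: what is moved stays moved. The work goes in short steps, Python scripts to look and compute and a tool call to move; the robot and the scene stay as the last step left them, time stands still between calls to the robot, and variables do not carry over. Pictures are saved under pics/ and viewed, at most 10 in all, crops included, and the job is handed in when it is done.

Besides the shell and the picture viewer there is one more tool, called after "Request:" as name(argument=value, ...) on one line, values as JSON. arm_command: Moves the arm, as the interface text tells. Its arguments: {"type":"object","properties":{"series":{"type":"array","items":{"type":"number"}}},"required":["series"]}

```bash
mkdir -p pics; cat > h.py <<'E'
import numpy as np,cv2
from cell import monitor,viewer,workorder
def grab(n,tag):
    m=viewer.camera_model(n); im,d=viewer.get_image(n)
    np.savez(f'pics/{tag}.npz',im=im,d=d,**{k:np.array(m[k]) for k in('mtx','dist_coeffs','R','t')})
    cv2.imwrite(f'pics/{tag}.png',im[:,:,::-1]); return im,d
def ray(tag,u,v):
    z=np.load(f'pics/{tag}.npz'); p=cv2.undistortPoints(np.array([[[u,v]]],float),z['mtx'],z['dist_coeffs'])[0,0]
    return z['R'].T@np.array([p[0],p[1],1]), -z['R'].T@z['t']
def at_z(tag,u,v,h):
    r,c=ray(tag,u,v); return c+r*(h-c[2])/r[2]
def at_d(tag,u,v):
    d=np.load(f'pics/{tag}.npz')['d'][int(v)-1:int(v)+2,int(u)-1:int(u)+2]; d=d[d>0]
    r,c=ray(tag,u,v); return c+r*np.median(d) if len(d) else None
E
python3 - <<'E'
from h import *
s=monitor.read_state(); print({k:np.round(s[k],3) for k in('clock','eef_pos','tool_rot','force','width')})
grab('top','top0'); grab('scene','sc0')
E
```

```text
{'clock': np.float64(0.0), 'eef_pos': array([237.079, 604.532, 230.38 ]), 'tool_rot': array([-3.14 ,  0.   ,  2.768]), 'force': array([ 0.295,  0.705, -0.61 ]), 'width': np.float64(85.483)}
```

View pics/top0.png

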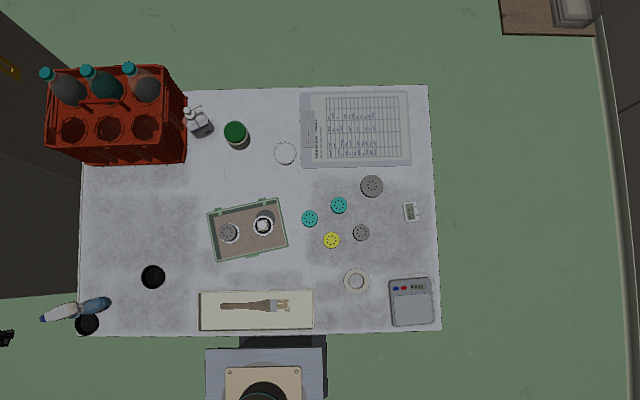

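View pics/sc0.png

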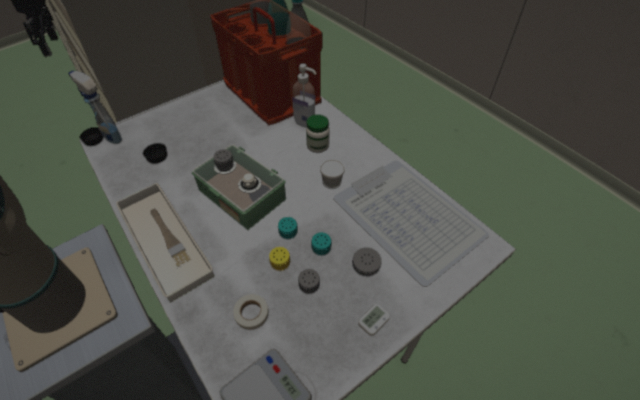

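The top view shows the narrow grey cap at (361,232) and the wide one at (371,186). The open port's white stud is at (263,226), the shut port at (229,233), with turquoise and yellow decoys between box and cap.

```bash
python3 - <<'E'
from h import *
z=np.load('pics/top0.npz');im=z['im']
def c(x0,x1,y0,y1,n): cv2.imwrite('pics/'+n,cv2.resize(im[y0:y1,x0:x1,::-1],None,fx=5,fy=5,interpolation=cv2.INTER_CUBIC))
a=cv2.resize(im[165:270,200:290,::-1],None,fx=5,fy=5,interpolation=cv2.INTER_CUBIC);b=cv2.resize(im[165:270,320:390,::-1],None,fx=5,fy=5,interpolation=cv2.INTER_CUBIC)
cv2.imwrite('pics/crop0.png',np.hstack([a,b]))
for n,u,v,h in(('cap',361,232,31),('wide',371,186,22),('stud',263,226,99),('shut',229,233,109)): print(n,at_z('top0',u,v,h).round(1),at_d('top0',u,v))
E
```

```text
cap [ 456.5 -274.    31. ] [ 456.59331141 -274.16332463   29.47443347]
wide [ 583.  -307.3   22. ] [ 583.24899228 -307.48270332   20.44485505]
stud [473.5 -17.5  99. ] [473.69726542 -17.27550807  97.29235742]
shut [456.9  68.4 109. ] [456.99316741  68.66601496 107.39384854]
```

View pics/crop0.png

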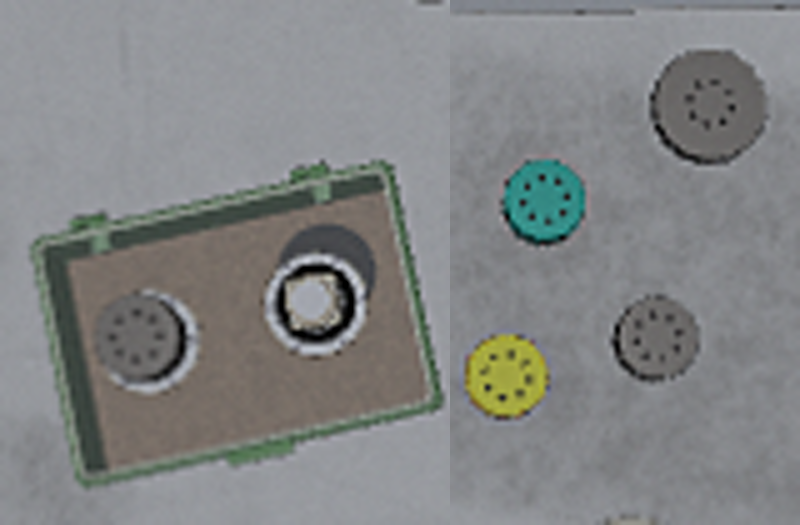

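```bash
cat >> h.py <<'E'
def plan(cur,wps,claw=100):
    """cur/wps: x,y,z,yaw ; prints 5 rows (cm,deg) per waypoint"""
    for w in wps:
        cur,w=np.array(cur,float),np.array(w,float); d=w-cur; c,s=np.cos(cur[3]),np.sin(cur[3])
        v=[(c*d[0]+s*d[1])/10,(s*d[0]-c*d[1])/10,-d[2]/10,-np.degrees((d[3]+np.pi)%(2*np.pi)-np.pi)]
        print(w[:3],'full',np.round(v,2),'fifth',np.round(np.array(v)/5,2)); cur=w
def cur():
    s=monitor.read_state(); return [*s['eef_pos'],s['tool_rot'][2]]
E
python3 - <<'E'
from h import *
print(at_z('top0',361,232.2,31).round(1),at_z('top0',262.1,224.7,99).round(1),at_z('top0',227.2,231.7,109).round(1))
z=230;w=[(x,y,z,np.arctan2(y,x)+np.pi/2) for x,y in((285,430),(420,280),(485,100),(495,-90),(456.5,-273))]
w[-1]=(456.5,-273,150,w[-1][3]); plan(cur(),w)
E
```

```text
[ 455.9 -274.    31. ] [476.9 -15.2  99. ] [460.3  73.  109. ]
[285. 430. 230.] full [-10.83 -14.5    0.05  12.11] fifth [-2.17 -2.9   0.01  2.42]
[420. 280. 230.] full [-19.54  -5.04  -0.    22.77] fifth [-3.91 -1.01 -0.    4.55]
[485. 100. 230.] full [-18.58  -4.58  -0.    22.04] fifth [-3.72 -0.92 -0.    4.41]
[495. -90. 230.] full [-18.81  -2.86  -0.    21.96] fifth [-3.76 -0.57 -0.    4.39]
[ 456.5 -273.   150. ] full [-18.69  -0.51   8.    20.58] fifth [-3.74 -0.1   1.6   4.12]
```

Request:
arm_command(series=[100, -2.2, -2.9, 0, 2.4, 100, -4.3, -5.8, 0, 4.8, 100, -6.5, -8.7, 0, 7.3, 100, -8.7, -11.6, 0, 9.7, 100, -10.8, -14.5, 0, 12.1])

```text
clock: 0.52
eef_pos: [283.7, 429.4, 230.8]
tool_rot: [-3.14, -0.001, 2.557]
force: [1.1, -1.0, 0.0]
width: 85.2
gripper_force: 0.0
```

Request:
arm_command(series=[100, -3.9, -1.0, 0, 4.5, 100, -7.8, -2.0, 0, 9.1, 100, -11.7, -3.0, 0, 13.6, 100, -15.6, -4.0, 0, 18.2, 100, -19.5, -5.0, 0, 22.8])

```text
clock: 0.93
eef_pos: [420.7, 279.7, 231.3]
tool_rot: [-3.141, -0.0, 2.155]
force: [-0.1, 0.4, -1.0]
width: 85.1
gripper_force: 0.0
```

Request:
arm_command(series=[100, -3.7, -0.9, 0, 4.4, 100, -7.4, -1.8, 0, 8.8, 100, -11.1, -2.7, 0, 13.2, 100, -14.9, -3.7, 0, 17.6, 100, -18.6, -4.6, 0, 22.0])

```text
clock: 1.35
eef_pos: [484.7, 99.1, 231.2]
tool_rot: [-3.141, -0.0, 1.771]
force: [1.1, -0.4, 0.4]
width: 85.1
gripper_force: 0.0
```

```bash
python3 - <<'E'
from h import *
s=monitor.read_state();print(s['clock'],s['qpos'],s['force'],cur())
z=230;w=[(x,y,z,np.arctan2(y,x)+np.pi/2) for x,y in((495,-90),(456.5,-273))]
w[-1]=(456.5,-273,150,w[-1][3]); plan(cur(),w)
E
```

```text
1.35 [-0.50634304  0.42722554  0.34892423  1.94746287 -0.1987249   0.80038426
  0.15292161] [ 1.07588845 -0.39786488  0.37690563] [np.float64(484.7358584351201), np.float64(99.05898699140123), np.float64(231.1583868282638), np.float64(1.7708891039828574)]
[495. -90. 230.] full [-18.73  -2.75   0.12  21.77] fifth [-3.75 -0.55  0.02  4.35]
[ 456.5 -273.   150. ] full [-18.69  -0.51   8.    20.58] fifth [-3.74 -0.1   1.6   4.12]
```

Request:
arm_command(series=[100, -3.7, -0.6, 0, 4.4, 100, -7.5, -1.1, 0, 8.7, 100, -11.2, -1.7, 0, 13.1, 100, -15.0, -2.2, 0, 17.4, 100, -18.7, -2.8, 0, 21.8])

```text
clock: 1.77
eef_pos: [494.9, -89.5, 231.2]
tool_rot: [-3.141, -0.0, 1.391]
force: [0.4, -0.3, -0.8]
width: 85.5
gripper_force: 0.0
```

Request:
arm_command(series=[100, -3.7, -0.1, 1.6, 4.1, 100, -7.5, -0.2, 3.2, 8.2, 100, -11.2, -0.3, 4.8, 12.4, 100, -15.0, -0.4, 6.4, 16.5, 100, -18.7, -0.5, 8.0, 20.6])

```text
clock: 2.18
eef_pos: [456.7, -272.5, 150.3]
tool_rot: [-3.141, 0.0, 1.031]
force: [0.8, -1.1, -0.2]
width: 85.4
gripper_force: 0.0
```

```bash
python3 - <<'E'
from h import *
print(cur()); im,d=grab('wrist','w1'); print(cur())
E
```

```text
[np.float64(456.6814444039018), np.float64(-272.5279989780144), np.float64(150.32950177069992), np.float64(1.0313311434752126)]
[np.float64(452.5479332839864), np.float64(-281.591755650648), np.float64(148.53791468791266), np.float64(1.0181277498319665)]
```

View pics/w1.png

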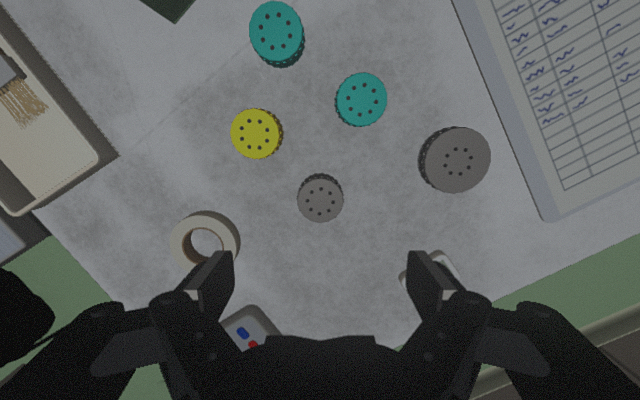

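The narrow grey cap top is centred at about (320,197), between the open fingers' line; yellow is at (256,134), wide cap at (455,159).

```bash
python3 - <<'E'
from h import *
print(at_z('w1',320,197,31), at_d('w1',320,197)); im,d=grab('wrist','w2'); print(cur(), monitor.read_state()['qd'].round(3))
g=im.astype(int); 
# grey cap top by depth: top face near z=31
z=np.load('pics/w2.npz'); H,W=d.shape
uv=np.stack(np.meshgrid(np.arange(W),np.arange(H)),-1).reshape(-1,1,2).astype(float)
p=cv2.undistortPoints(uv,z['mtx'],z['dist_coeffs'])[:,0]; P=np.c_[p,np.ones(len(p))]*d.reshape(-1,1)
X=(P-z['t'])@z['R']; m=(d.ravel()>0)&(abs(X[:,2]-31)<4)&(np.hypot(X[:,0]-456,X[:,1]+274)<32)
q=X[m]; print(len(q),q.mean(0),np.percentile(q,[1,99],axis=0).round(1))
E
```

```text
[ 457.14328476 -271.41734364   31.        ] [ 456.97023841 -271.70566154   29.67478296]
[np.float64(453.33141423771747), np.float64(-277.9179253601683), np.float64(149.46624678230404), np.float64(1.022762172156826)] [-0.082 -0.044 -0.063  0.006 -0.005  0.052 -0.016]
1690 [ 455.30431092 -273.92113822   29.98116429] [[ 434.9 -294.6   28.1]
 [ 475.3 -254.    31.5]]
```

Request:
arm_command(series=[80, 0, 0, 1.5, 0, 80, 0, 0, 3, 0, 80, 0, 0, 4, 0, 80, 0, 0, 5, 0, 80, 0, 0, 5, 0])

```text
clock: 2.7
eef_pos: [456.6, -269.8, 99.6]
tool_rot: [-3.138, -0.0, 1.035]
force: [-0.7, -0.3, -0.6]
width: 68.5
gripper_force: 0.0
```

Request:
arm_command(series=[80, 0, 0, 0, 0, 80, 0, 0, 0, 0, 80, 0, 0, 0, 0, 80, 0, 0, 0, 0, 80, 0, 0, 0, 0])

```text
clock: 3.12
eef_pos: [457.8, -271.1, 101.8]
tool_rot: [3.141, -0.0, 1.035]
force: [-0.1, 0.1, 0.3]
width: 68.5
gripper_force: 0.0
```

```bash
python3 - <<'E'
from h import *
c=cur();print(c); plan(c,[(455.3,-273.9,c[2],c[3]),(455.3,-273.9,40,c[3]),(455.3,-273.9,4,c[3])])
E
```

```text
[np.float64(457.77206650264344), np.float64(-271.0727200874992), np.float64(101.81405280356373), np.float64(1.0347811060151861)]
[ 455.3       -273.9        101.8140528] full [-0.37 -0.07 -0.   -0.  ] fifth [-0.07 -0.01 -0.   -0.  ]
[ 455.3 -273.9   40. ] full [ 0.    0.    6.18 -0.  ] fifth [ 0.    0.    1.24 -0.  ]
[ 455.3 -273.9    4. ] full [ 0.   0.   3.6 -0. ] fifth [ 0.    0.    0.72 -0.  ]
```

Request:
arm_command(series=[80, -0.1, 0, 1.2, 0, 80, -0.2, 0, 2.5, 0, 80, -0.4, -0.1, 3.7, 0, 80, -0.4, -0.1, 5, 0, 80, -0.4, -0.1, 6.2, 0])

```text
clock: 3.53
eef_pos: [454.6, -274.0, 39.0]
tool_rot: [3.141, 0.0, 1.035]
force: [0.4, -0.5, 0.8]
width: 68.1
gripper_force: 0.0
```

Request:
arm_command(series=[80, 0, 0, 1, 0, 80, 0, 0, 2, 0, 80, 0, 0, 3, 0, 80, 0, 0, 3.3, 0, 80, 0, 0, 3.3, 0])

```text
clock: 3.95
eef_pos: [454.1, -273.7, 5.5]
tool_rot: [-3.14, -0.0, 1.034]
force: [0.0, 0.2, -0.6]
width: 68.1
gripper_force: 0.0
```

```bash
python3 - <<'E'
from h import *
im,d=grab('wrist','w3');im,d=grab('wrist','w3'); print(cur(),monitor.read_state()['force'])
E
```

```text
[np.float64(454.58307041462626), np.float64(-274.05019743339005), np.float64(6.396176980901509), np.float64(1.0345125713134091)] [-0.73464143 -0.68699782  0.11251376]
```

View pics/w3.png

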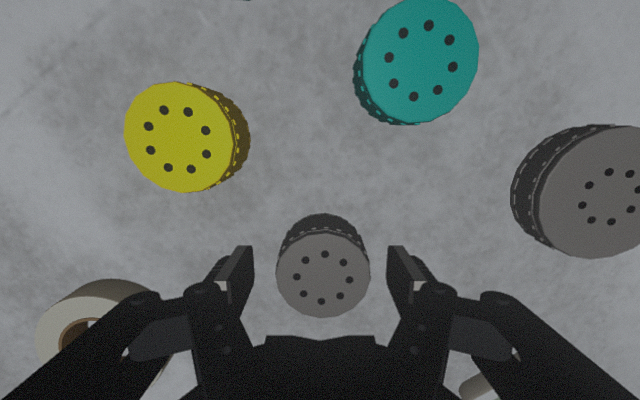

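The cap sits centred at (323,272) between pads at about 253 and 388. I'll lower 5 mm and close.

Request:
arm_command(series=[80, 0, 0, 0.2, 0, 80, 0, 0, 0.5, 0, 0, 0, 0, 0.5, 0, 0, 0, 0, 0.5, 0, 0, 0, 0, 0.5, 0])

```text
clock: 4.47
eef_pos: [454.6, -273.9, 1.7]
tool_rot: [3.141, -0.0, 1.035]
force: [-0.5, 0.8, 3.3]
width: 41.9
gripper_force: 61.0
```

Request:
arm_command(series=[0, 0, 0, 0, 0, 0, 0, 0, 0, 0, 0, 0, 0, 0, 0, 0, 0, 0, 0, 0, 0, 0, 0, 0, 0])

```text
clock: 4.88
eef_pos: [454.7, -273.9, 1.7]
tool_rot: [3.141, -0.0, 1.035]
force: [-0.8, 0.7, 6.0]
width: 41.9
gripper_force: 61.2
```

Request:
arm_command(series=[0, 0, 0, -1, 0, 0, 0, 0, -3, 0, 0, 0, 0, -6, 0, 0, 0, 0, -9, 0, 0, 0, 0, -12, 0])

```text
clock: 5.3
eef_pos: [454.0, -273.7, 122.8]
tool_rot: [-3.141, 0.0, 1.034]
force: [0.7, -0.8, -1.0]
width: 41.9
gripper_force: 60.8
```

Request:
arm_command(series=[0, 0, 0, -2, 0, 0, 0, 0, -4, 0, 0, 0, 0, -6, 0, 0, 0, 0, -6, 0, 0, 0, 0, -6, 0])

```text
clock: 5.72
eef_pos: [455.0, -274.0, 182.5]
tool_rot: [3.139, -0.0, 1.035]
force: [-0.8, 0.2, -0.9]
width: 42.1
gripper_force: 60.8
```

```bash
python3 - <<'E'
from h import *
im,d=grab('wrist','w4');c=cur();s=monitor.read_state();print(c,s['force'],s['width'])
z=np.load('pics/w4.npz'); H,W=d.shape
uv=np.stack(np.meshgrid(np.arange(W),np.arange(H)),-1).reshape(-1,1,2).astype(float)
p=cv2.undistortPoints(uv,z['mtx'],z['dist_coeffs'])[:,0]; P=np.c_[p,np.ones(len(p))]*d.reshape(-1,1)
X=((P-z['t'])@z['R']-c[:3]); v=uv[:,0]
m=(v[:,0]>285)&(v[:,0]<360)&(v[:,1]>235)&(v[:,1]<310)&(X[:,2]>20)&(X[:,2]<40);q=X[m]
A=np.c_[q[:,:2],np.ones(len(q))];k=np.linalg.lstsq(A,q[:,2],rcond=None)[0]
print(len(q),q.mean(0),'slope',k)
S=(476.9,-15.2);plan(c,[(485,-130,190,1.35),(476.9,-15.2,190,1.76)])
E
```

```text
[np.float64(454.4093114619823), np.float64(-273.4846298548002), np.float64(181.40116368595469), np.float64(1.0348682694032085)] [-0.56789958  0.37763981 -0.99828715] 41.60991305761605
5343 [ 3.30003307  2.65754394 29.07281545] slope [-2.03941574e-02 -2.77602136e-02  2.92138908e+01]
[ 485. -130.  190.] full [ 13.9   -4.7   -0.86 -18.06] fifth [ 2.78 -0.94 -0.17 -3.61]
[476.9 -15.2 190. ] full [ 11.02  -3.3   -0.   -23.49] fifth [ 2.2  -0.66 -0.   -4.7 ]
```

View pics/w4.png

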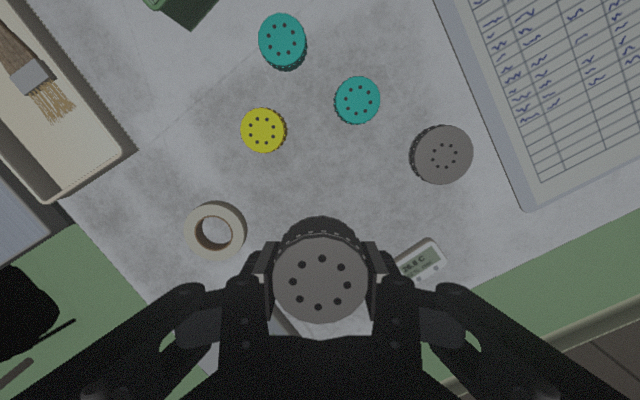

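The cap is held upright, its top centred at about (320,279) between the pads. I'm moving towards the box and will view the stud before going over it.

Request:
arm_command(series=[0, 2.8, -0.9, -0.2, -3.6, 0, 5.6, -1.9, -0.4, -7.2, 0, 8.3, -2.8, -0.6, -10.8, 0, 11.1, -3.8, -0.8, -14.4, 0, 13.9, -4.7, -0.9, -18.1])

```text
clock: 6.18
eef_pos: [484.1, -128.8, 189.2]
tool_rot: [-3.139, 0.0, 1.353]
force: [0.4, 0.3, 0.7]
width: 42.2
gripper_force: 60.7
```

Request:
arm_command(series=[0, 0, 0, 0, -5, 0, 0, 0, 0, -10, 0, 0, 0, 0, -15, 0, 0, 0, 0, -20, 0, 0, 0, 0, -23.5])

```text
clock: 6.6
eef_pos: [484.1, -129.9, 189.0]
tool_rot: [-3.139, -0.001, 1.765]
force: [-0.0, 0.0, -0.2]
width: 41.8
gripper_force: 60.7
```

Request:
arm_command(series=[0, 0, 0, 0, 0, 0, 0, 0, 0, 0, 0, 0, 0, 0, 0, 0, 0, 0, 0, 0, 0, 0, 0, 0, 0])

```text
clock: 7.02
eef_pos: [485.0, -130.3, 190.1]
tool_rot: [-3.141, -0.0, 1.76]
force: [-0.2, 0.8, -0.2]
width: 42.1
gripper_force: 60.8
```

```bash
python3 - <<'E'
from h import *
c=cur();im,d=grab('wrist','w5');print(c,cur())
p=at_z('w5',320,279,c[2]+29.3)-c[:3]; print('cap off world',p,'tool x,y',p[0]*np.cos(c[3])+p[1]*np.sin(c[3]),p[0]*np.sin(c[3])-p[1]*np.cos(c[3]))
E
```

```text
[np.float64(484.959335460771), np.float64(-130.3186973840887), np.float64(190.06684039949116), np.float64(1.7599461939860672)] [np.float64(485.06189739396706), np.float64(-130.31266427497007), np.float64(190.1594882348715), np.float64(1.760228519798148)]
cap off world [-1.3360368   2.35082973 29.3       ] tool x,y 2.5601083270918235 -0.8701954418377704
```

View pics/w5.png

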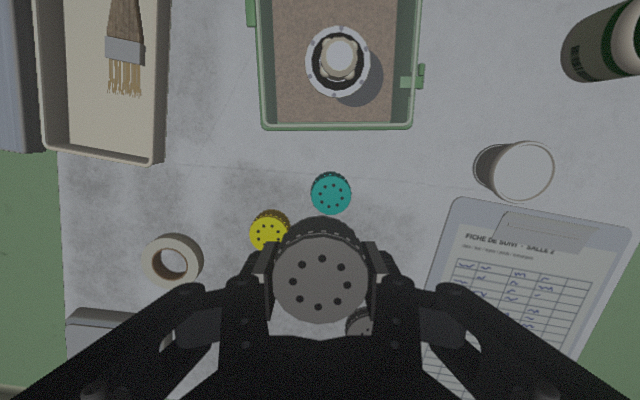

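The white stud top is at about (340,53), its flange centred near (337,62), and the held cap top at (320,279). I'll refine this in an enlarged crop.

```bash
python3 - <<'E'
from h import *
im=np.load('pics/w5.npz')['im']
a=cv2.resize(im[15:110,290:385,::-1],(400,400),interpolation=cv2.INTER_CUBIC)
b=cv2.resize(im[225:330,265:377,::-1],(400,375),interpolation=cv2.INTER_CUBIC)
cv2.imwrite('pics/c5.png',np.hstack([np.clip(a*1.5,0,255).astype(np.uint8),np.vstack([np.clip(b*2.,0,255).astype(np.uint8),np.zeros((25,400,3),np.uint8)])]))
E
```

```text
(no output)
```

View pics/c5.png

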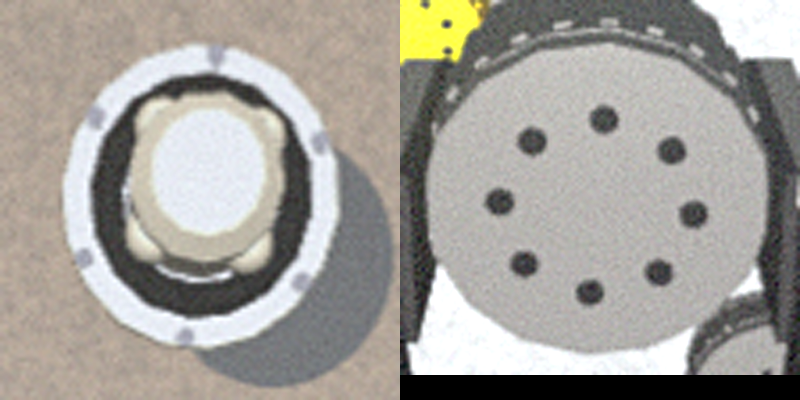

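```bash
python3 - <<'E'
from h import *
c=[484.96,-130.32,190.1,1.76]
S=lambda P:[(290+x*.2375-.4,15+y*.2375-.4) for x,y in P]; C=lambda P:[(265+(x-400)*.28-.4,225+y*.28-.4) for x,y in P]
def fit(n,pts,h):
    X=np.array([at_z('w5',u,v,h)[:2] for u,v in pts]); A=np.c_[2*X,np.ones(len(X))];k=np.linalg.lstsq(A,(X**2).sum(1),rcond=None)[0]
    r=np.sqrt(k[2]+k[:2]@k[:2]); print(n,k[:2].round(2),'diam',2*r.round(2)); return k[:2]
t=fit('stud top',S([(150,172),(267,172),(208,107),(208,234)]),99)
f=fit('flange',S([(63,190),(339,196),(205,43),(200,348)]),74.5)
h=fit('holes',C([(532,141),(604,119),(671,151),(499,202),(693,214),(524,264),(590,292),(658,272)]),c[2]+29.3)
e=fit('captop',C([(427,200),(770,195),(600,42),(597,354),(480,310),(710,310)]),c[2]+29.3)
cs,sn=np.cos(c[3]),np.sin(c[3])
for k in(h,e):
    o=k-c[:2]; print('cap off tool',o@[cs,sn],o@[sn,-cs])
for s in(t,f):
    for k in (h,e): 
        d=s-k; print('shift tool cm',d@[cs,sn]/10,d@[sn,-cs]/10)
E
```

```text
stud top [475.96 -14.58] diam 20.04
flange [476.02 -14.61] diam 53.2
holes [ 483.75 -129.8 ] diam 23.74
captop [ 483.8  -129.27] diam 42.06
cap off tool 0.7344591558679431 -1.095464703595659
cap off tool 1.2537726947008918 -0.9441211684191262
shift tool cm 11.46343833244159 1.4028415763115205
shift tool cm 11.411506978558297 1.3877072227938672
shift tool cm 11.459548272520783 1.407551290007388
shift tool cm 11.407616918637489 1.3924169364897347
```

Request:
arm_command(series=[0, 2.8, 0.4, 0, 0, 0, 5.6, 0.7, 0, 0, 0, 8.4, 1.1, 0, 0, 0, 10.5, 1.4, 0, 0, 0, 11.44, 1.4, 0, 0])

```text
clock: 7.48
eef_pos: [477.2, -11.8, 190.2]
tool_rot: [-3.142, -0.002, 1.765]
force: [-0.2, 0.9, -0.7]
width: 42.1
gripper_force: 60.8
```

Request:
arm_command(series=[0, 0, 0, 2, 0, 0, 0, 0, 4, 0, 0, 0, 0, 6, 0, 0, 0, 0, 7.5, 0, 0, 0, 0, 8, 0])

```text
clock: 7.9
eef_pos: [476.1, -16.2, 108.5]
tool_rot: [-3.138, 0.0, 1.76]
force: [-0.3, -0.1, -0.1]
width: 41.7
gripper_force: 60.9
```

Request:
arm_command(series=[0, 0, 0, 0, 0, 0, 0, 0, 0, 0, 0, 0, 0, 0, 0, 0, 0, 0, 0, 0, 0, 0, 0, 0, 0])

```text
clock: 8.32
eef_pos: [477.9, -15.4, 111.1]
tool_rot: [3.14, 0.0, 1.761]
force: [0.2, -0.6, -0.3]
width: 42.1
gripper_force: 60.8
```

```bash
python3 - <<'E'
from h import *
c=cur();im,d=grab('wrist','w6');print(c,monitor.read_state()['force'])
plan(c,[(484.96-9.0+1.3-.05,-130.3+115.0,c[2],1.76)])
o=np.array([476-483.77,-14.6+129.55]);print('target TCP',484.96+o[0],-130.32+o[1])
cv2.imwrite('pics/c6.png',np.clip(cv2.resize(im[150:350,200:440,::-1],(720,600))*1.6,0,255))
E
```

```text
[np.float64(477.8543254427766), np.float64(-15.427709105570955), np.float64(111.08515154262057), np.float64(1.7607568203422148)] [ 0.36875607 -0.27106968 -1.28101866]
[477.21       -15.3        111.08515154] full [ 0.02 -0.06 -0.    0.04] fifth [ 0.   -0.01 -0.    0.01]
target TCP 477.19 -15.369999999999976[ WARN:0@0.462] global loadsave.cpp:1063 imwrite_ Unsupported depth image for selected encoder is fallbacked to CV_8U.
```

View pics/c6.png

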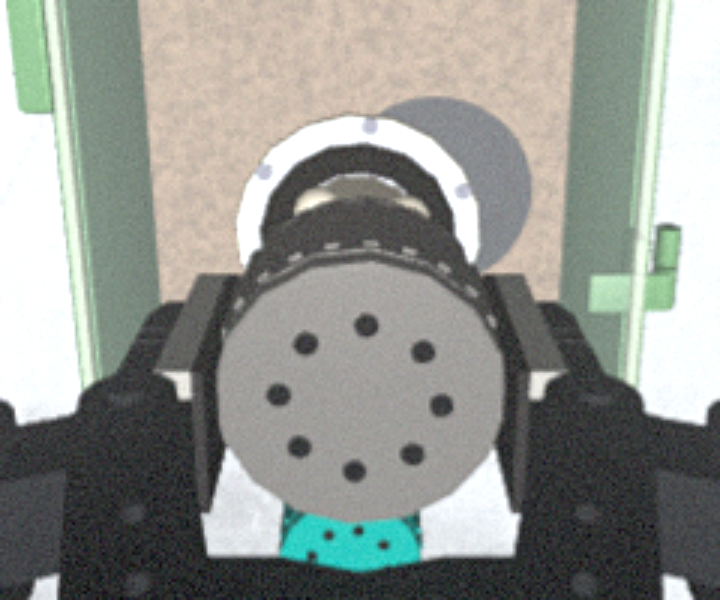

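The cap is above the stud: cap centre column 361, flange 359. Lowering over the stud.

Request:
arm_command(series=[0, 0, -0.05, 0.4, 0, 0, 0, -0.05, 0.8, 0, 0, 0, -0.05, 1.2, 0, 0, 0, -0.05, 1.5, 0, 0, 0, -0.05, 1.6, 0])

```text
clock: 8.78
eef_pos: [476.5, -15.4, 93.6]
tool_rot: [-3.141, -0.0, 1.761]
force: [0.8, -0.5, -0.7]
width: 42.0
gripper_force: 60.9
```

Request:
arm_command(series=[0, 0, 0, 0, 0, 0, 0, 0, 0.1, 0, 0, 0, 0, 0.1, 0, 0, 0, 0, 0.1, 0, 0, 0, 0, 0.1, 0])

```text
clock: 9.2
eef_pos: [476.8, -15.5, 93.4]
tool_rot: [3.141, -0.0, 1.761]
force: [0.3, 0.5, -0.7]
width: 42.0
gripper_force: 60.9
```

Request:
arm_command(series=[0, 0, 0, 0.2, 0, 0, 0, 0, 0.4, 0, 0, 0, 0, 0.6, 0, 0, 0, 0, 0.8, 0, 0, 0, 0, 0.8, 0])

```text
clock: 9.62
eef_pos: [477.1, -14.6, 85.2]
tool_rot: [3.141, -0.001, 1.762]
force: [1.9, 3.3, -4.2]
width: 41.5
gripper_force: 62.4
```

Request:
arm_command(series=[0, 0, 0, 0.2, 0, 0, 0, 0, 0.4, 0, 0, 0, 0, 0.6, 0, 0, 0, 0, 0.6, 0, 0, 0, 0, 0.6, 0])

```text
clock: 10.03
eef_pos: [476.8, -15.5, 79.2]
tool_rot: [-3.141, -0.0, 1.761]
force: [0.5, 1.0, 1.4]
width: 42.1
gripper_force: 63.1
```

Request:
arm_command(series=[0, 0, 0, 0.1, 0, 0, 0, 0, 0.2, 0, 0, 0, 0, 0.3, 0, 0, 0, 0, 0.3, 0, 0, 0, 0, 0.3, 0])

```text
clock: 10.45
eef_pos: [476.8, -15.5, 76.7]
tool_rot: [3.141, -0.0, 1.761]
force: [-0.6, 1.8, 7.4]
width: 41.9
gripper_force: 63.7
```

Request:
arm_command(series=[0, 0, 0, 0.1, 0, 0, 0, 0, 0.2, 0, 0, 0, 0, 0.2, 0, 0, 0, 0, 0.2, 0, 0, 0, 0, 0.2, 0])

```text
clock: 10.87
eef_pos: [476.8, -15.5, 76.2]
tool_rot: [3.14, -0.001, 1.76]
force: [-5.0, 1.9, 24.7]
width: 42.0
gripper_force: 65.6
```

```bash
python3 - <<'E'
from h import *
im,d=grab('wrist','w7');c=cur();s=monitor.read_state();print(c,s['force'],s['width'],s['clock'])
for t,z in(('w5',190.1),('w6',111.1),('w7',c[2])): print(t,at_d(t,320,285)[2]-z,at_d(t,310,275)[2]-z,at_d(t,330,275)[2]-z)
E
```

```text
[np.float64(476.8565881955079), np.float64(-15.528938637751084), np.float64(76.22131435216558), np.float64(1.7602932618771305)] [-3.72587585  1.24909418 25.39370433] 41.965665954855105 10.9167
w5 27.649125287662173 28.05466482558964 27.909416651567568
w6 28.344024615721622 28.63461608666327 28.558459681294636
w7 28.158131388735796 28.400161842514265 28.071314532976245
```

Request:
arm_command(series=[0, 0, 0, 0, 0, 0, 0, 0, 0, 0, 0, 0, 0, 0, 0, 0, 0, 0, 0, 0, 0, 0, 0, 0, 0])

```text
clock: 11.33
eef_pos: [476.8, -15.6, 76.2]
tool_rot: [3.14, -0.001, 1.76]
force: [-4.2, 1.6, 26.5]
width: 42.2
gripper_force: 65.6
```

The cap hasn't slipped in the grip. It is at its stop on the seal, with a steady press of about 26 N, so I'm handing the job in.

```bash
python3 -c "
from cell import workorder; print(workorder.finish_job())"
```

```text
the job is handed in; nothing more can be done
None
```

The narrow vent cap is snapped onto the open port and was still held pressed fully down on the seal, at about 26 N, when I handed the job in at about 11 s; the judge's verdict was not shown.

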